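# Load a power board into the spring board holder and light it

### The arm

A 6-joint arm with a two-finger parallel gripper is mounted at the origin on the work surface. World frame = base frame: x ahead of the robot, y to its left, z up, the work surface at z = 0. Lengths are in m, angles in rad, forces in N, time in s.
With the tool pointing down it reaches from about 0.225 to 0.875 m from the base axis. Payload 3.4 kg.
Tool frame: the origin (TCP) lies at the very end of the fingers, on their centre line; the grasp point (between the pads) lies 19 mm behind it; z points along the fingers, y is the line along which they close (so a half turn about z gives the same grasp; the last joint's range is limited). The gripper opens to 85 mm and grips with 20 to 120 N. Pads are 22 mm wide; open, the fingers measure 114 mm over their backs; the gripper's body (76 mm by 85 mm) begins 54 mm behind the grasp point. The pads swing forward as they close: fully open they stand 13 mm farther back than shut.
Start: joints at [-0.121, 0.276, 1.505, -0, 1.361, -0.121], TCP at [0.575, -0, 0.199] pointing down, gripper open.
Joint ranges: [-2.89, 2.89], [-0.75, 2.08], [0.22, 2.7], [-1.18, 4.32], [0.11, 2.71], [-2.7, 2.7]. Speed limits (rad/s): [2.57, 2.57, 3.14, 3.14, 3.14, 3.14].

### API

Orientations are given as a unit quaternion [w, x, y, z].
In Python, from rig import manip, get_image, camera_info gives the robot as it stands. The module is installed in compiled form; this text tells all that it offers.
- The arm moves only by the shell command python3 -m crank 'ROWS' [FORCE]. ROWS is a JSON object of lists of equal length, an entry for each row: "translation": the shift along the tool's x, y, z in mm, a list of three; "roll": the turn about the tool's z in rad; "fingers": the opening, from 0 (shut) to 1 (fully open). A call has 1 to 8 rows; each row shifts and turns the commanded pose from where the row before left it, along the tool's axes as they then stand; what a row does not reach is not made up. A row lasts 1/10 s, in which the tool goes at most 50 mm and 8.59 degrees, less where a joint would pass 70% of its speed; a pose out of reach is approached as far as the arm can. A call is refused whole if a number of a shift passes 50 or a number of a turn 0.15, either way. A call with a gripper value outside its range is refused whole. The fingers move at their own pace and stop on an object; FORCE is the grip in N (left out, the last holds). Time passes only in rows, so rows that do not move let the fingers close. It gives the time, the measured TCP pose, the force, the opening and the grip force at its end, in the units of the state.
- manip.get_state(): the state, without advancing time (a new reading comes with each control period).
- get_image(name): name is "scene" or "side" or "wrist"; returns the picture (384x512x3 uint8, blue, green, red); there is no depth.
- camera_info(name): a dict with "mtx" (3x3 intrinsics, pixels), "rvec" (rotation vector, rad) and "tvec" (3), from world to camera coordinates, as OpenCV has them. Camera axes: x right, y down, z forward; pixel columns grow to the right and rows downward; lengths in m; the calibration is good to about 2 mm. A picture is of the moment at which its call begins: read the wrist's pose just before it. camera_info takes no time and is no camera call; for the wrist camera it gives the pose at the moment of the call.
- manip.sign_off(): hands the job in; it is judged then, once.
The state is a dict: "clock": time; "qpos": joint angles; "qd": joint speeds; "effort": joint torques, N m; "position": TCP position; "ee_rot": TCP orientation; "contact_force": force on the tool from outside, world axes, zero at the start; "moment": the same for the moment, N m; "width": finger opening in m; "gripper_force": force on a finger pad.
Only numpy, scipy, OpenCV 4.12 (cv2) and the standard library are available. Lean on these libraries where they do the work, as an engineer would, in place of code of your own. Each camera call takes 0.05 s, during which the arm holds its last target. There are 200 camera calls.

### The job

Get the blue power board ready for soldering: push one of its short edges into the sprung jaw of the board holder while its other end is held up, lower that end in front of the fixed jaw, and let the spring carry the board home so that it sits level in both grooves, heat sink up, within the width of the jaws. Also lift the work lamp by its handle out of its charging cradle and stand it on the bench close beside the holder but clear of it, no more than two hand-widths from the board's middle, shining squarely at the middle of the board. Do not drop the board or the lamp, and leave the solder reel, tip cleaner and cutters where they are.

Things in the scene. Friction and masses are not known exactly. Their poses are not given: they have to be found in the camera images.
- holder: Spring board holder, fixed to the bench: steel base 250 x 100 x 16 mm, two jaw bars 80 mm wide with facing grooves 60 mm above the bench, 73 mm high at most. Origin on the bench under the middle of a loaded board; x from the sprung jaw (red lips) to the fixed jaw (all black), y along the jaws, z up. A loaded board has its centre at x 0, y 0, z 60 mm, long side along x (either way round).
- fixed_groove (a point): Middle of the fixed jaw's groove bottom, at x 75, z 60 mm of the holder (axes as holder). Groove bottom 4.2 mm high. Upper lip reaches 5 mm inwards (to x 70), its top 9 mm above the groove's middle; the bar behind is 13 mm above. Lower lip: a ledge 14 mm long falling away at 12 degrees, so that a board's end can be lowered in front of the upper lip.
- jaw_groove (a point): Middle of the bottom of the sprung jaw's groove; moves with that jaw (axes as the holder's). At rest at x -71, z 60 mm of the holder. Groove bottom 4.2 mm high; both lips (red) reach 8 mm inwards and flare at 30 degrees, to a mouth 13 mm high.
- jaw (a joint): How far the sprung jaw is pushed back towards the holder's -x (m): 0 at rest, end stop 0.020. The spring pushes with 3 N at 0 and 300 N/m more (damped); 0.004 with the board seated in both grooves; about 0.009 or more is needed for the board's other end to pass the fixed jaw's upper lip.
- board_center (a point): Middle of the blue circuit board (half-way up the bare board), 150 x 66 x 3.2 mm, about 0.16 kg; x along its length, z out of the component side. Starts flat on a dark foam pad 200 x 110 x 15 mm left or right of the holder. Its short edges go into the grooves. Low parts (to 20 mm above the board) stand beyond 34 mm from the middle along x; beside the heat sink it is free for fingers.
- heatsink (a point): Grip point on the aluminium heat sink fixed at the middle of the board: 50 mm (along the board's x) x 30 mm (y) x 32 mm high; the point is on its axis, 22 mm above the board's upper face and 23.6 mm above board_center. Axes as board_center.
- lamp_center (a point): Middle of the orange and black work lamp, 90 mm above its underside: foot 66 x 80 mm, 180 mm high over its handle, about 0.4 kg. x is the way it shines (white lens), z up. Starts upright in the shallow grey cradle, lens turned away from the robot (roughly to +x), underside 18 mm above the bench.
- lamp_handle (a point): Middle of the lamp's black handle bar, 172 mm above the lamp's underside (82 mm above lamp_center), on its axis. The bar is 74 mm long along the lamp's y, 18 mm wide along x, 16 mm high; beneath it 44 mm of free height, and 58 mm of free length between its posts. Axes as lamp_center.
- cradle: Grey charging cradle, fixed, 95 x 110 mm; its floor is 18 mm and its rim 26 mm above the bench; the lamp's foot has 4 mm play in it. On the other side of the holder from the foam pad.
- spool_center (a point): Bystander: teal solder reel, 60 mm diameter, 54 mm high, standing; its middle.
- cleaner_center (a point): Bystander: round tip cleaner with brass wool, 68 mm diameter, 38 mm high; its middle.
- cutters_center (a point): Bystander: side cutters lying flat, about 135 mm long, 12 mm high; their middle.
Mind the look-alikes: they are no part of the job. What is shaped like the part that bears board_center but green, red or yellow is not meant.

How it is judged:
By the outcome, as a careful person would: the job done as asked, in the order asked, and still so for the second after the job is handed in, with the robot touching nothing.
It also fails if it takes over 67 s, if anything falls off the work surface, if the arm or the gripper's body presses on something with over 40 N, if the wrist force passes 120 N, or if a joint passes its speed limit or range.

## Working session

There is one attempt and no reset: what is moved stays moved. The work goes in short steps, Python scripts to look and compute and a shell command to move; the robot and the scene stay as the last step left them, time stands still between calls to the robot, and variables do not carry over. Pictures are saved under pics/ and viewed, at most 10 in all, crops included, and the job is handed in when it is done.

```bash
mkdir -p pics
cat > h.py <<'E'
import numpy as np, cv2
from rig import manip, get_image, camera_info
def cam(n):
    c=camera_info(n); R=cv2.Rodrigues(np.array(c["rvec"],float))[0]; return np.array(c["mtx"]),R,np.array(c["tvec"],float).ravel()
def ray(c,uv):
    K,R,t=c; d=R.T@np.linalg.solve(K,[uv[0],uv[1],1.]); return -R.T@t,d
def onz(c,uv,z):
    o,d=ray(c,uv); return o+d*(z-o[2])/d[2]
def proj(c,p):
    K,R,t=c; q=K@(R@np.array(p)+t); return q[:2]/q[2]
E
python3 - <<'E'
from h import *
s=manip.get_state(); print({k:np.round(v,3).tolist() for k,v in s.items()})
ims=[]
for n in ("scene","side"):
    im=get_image(n); cv2.imwrite(f"pics/{n}0.png",im); c=cam(n); print(n,np.round(-c[1].T@c[2],3),np.round(c[1][2],2),c[0][0,0])
    cv2.imwrite(f"pics/{n}0b.png",cv2.resize(im,(800,600),interpolation=cv2.INTER_CUBIC))
im=get_image("wrist"); cv2.imwrite("pics/wrist0.png",im); c=cam("wrist"); print(np.round(-c[1].T@c[2],3),c[1].round(2).tolist(),c[0][0,0])
E
```

```text
{'clock': 0.0, 'qpos': [-0.121, 0.277, 1.506, -0.0, 1.361, -0.121], 'qd': [-0.001, 0.001, 0.001, -0.0, -0.001, -0.0], 'effort': [0.001, -41.677, -24.581, -0.0, 0.011, 0.0], 'position': [0.574, 0.0, 0.199], 'ee_rot': [-0.001, 0.707, 0.707, -0.001], 'contact_force': [0.669, 0.291, -0.176], 'moment': [-0.048, -0.008, -0.019], 'gripper_force': 0.0, 'width': 0.085}
scene [1.241 0.108 0.768] [-0.76 -0.02 -0.65] 350.232945984104
side [0.051 1.146 0.956] [ 0.31 -0.75 -0.58] 477.3283368447511
[0.574 0.068 0.373] [[1.0, -0.0, -0.0], [-0.0, -0.96, 0.27], [-0.0, -0.27, -0.96]] 299.7287779557476
```

View pics/scene0b.png

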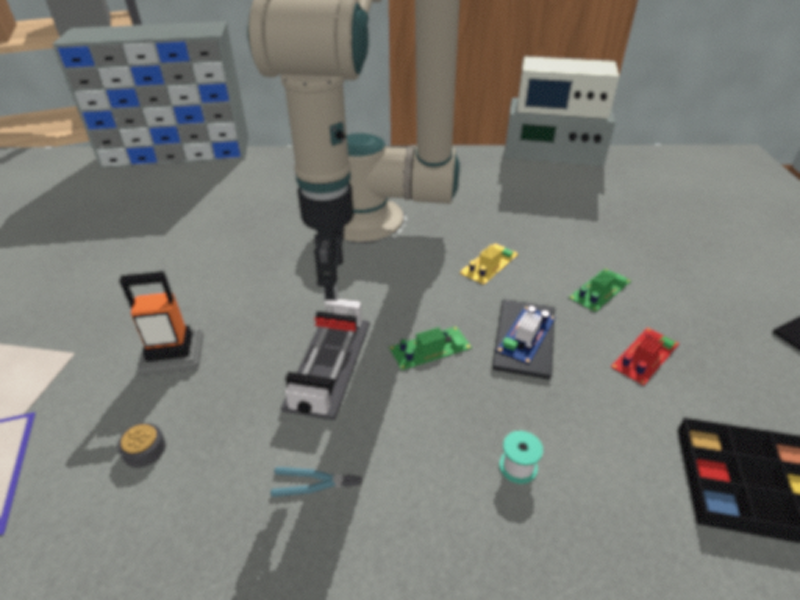

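View pics/side0b.png

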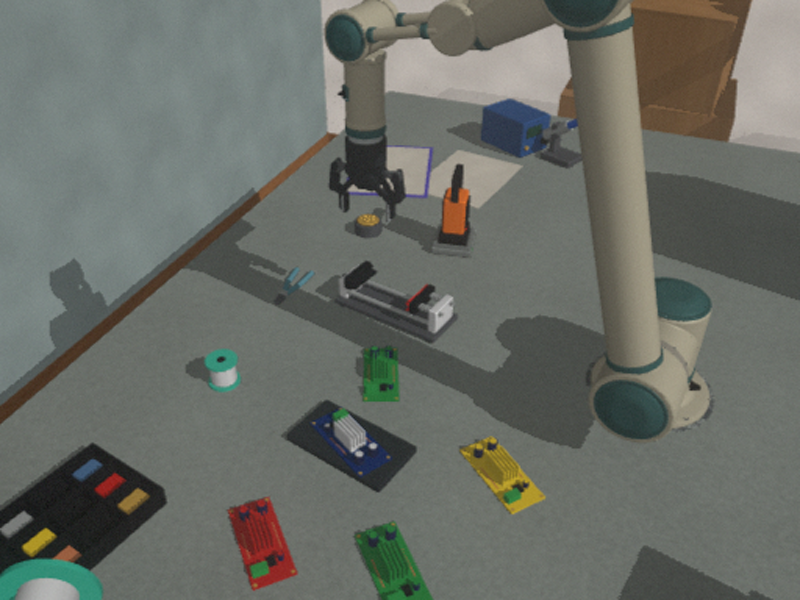

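The scene view shows, in 800x600 pixels, the holder at (328,360) with its red sprung jaw towards the robot. The blue board on its foam is at (527,338) and the lamp at (160,320). The side view agrees. Next I check the wrist view.

Run:
```python
from h import *
im=cv2.imread("pics/wrist0.png"); cv2.imwrite("pics/wrist0b.png",cv2.resize(im,(800,600),interpolation=cv2.INTER_CUBIC))
def blobs(im,lo,hi,z,c,amin=40):
    hsv=cv2.cvtColor(im,cv2.COLOR_BGR2HSV); m=cv2.inRange(hsv,lo,hi); m=cv2.morphologyEx(m,cv2.MORPH_CLOSE,np.ones((5,5)))
    for k in cv2.findContours(m,cv2.RETR_EXTERNAL,cv2.CHAIN_APPROX_NONE)[0]:
        a=cv2.contourArea(k)
        if a>amin:
            r=cv2.minAreaRect(k); b=cv2.boxPoints(r); print(int(a),np.round(r[0]),'z',z,np.round(onz(c,r[0],z),3)[:2],[np.round(onz(c,p,z)[:2],3).tolist() for p in b])
for n in("scene","side","wrist"):
    im=cv2.imread(f"pics/{n}0.png"); c=cam(n); print(n)
    print("blue");blobs(im,(108,120,40),(125,255,255),.017,c)
    print("red");blobs(im,(0,150,60),(4,255,255),.066,c)
    print("orange");blobs(im,(6,150,100),(16,255,255),.1,c,100)
```

```text
scene
blue
98 [ 10. 302.] z 0.017 [ 0.775 -0.497] [[0.867, -0.475], [0.66, -0.536], [0.664, -0.523], [0.869, -0.464]]
81 [334. 226.] z 0.017 [0.511 0.332] [[0.503, 0.298], [0.486, 0.367], [0.519, 0.365], [0.535, 0.298]]
132 [91. 99.] z 0.017 [-0.341 -0.711] [[-0.386, -0.771], [-0.403, -0.693], [-0.298, -0.652], [-0.283, -0.727]]
125 [144.  96.] z 0.017 [-0.378 -0.458] [[-0.431, -0.511], [-0.43, -0.43], [-0.328, -0.406], [-0.329, -0.484]]
144 [105.  86.] z 0.017 [-0.488 -0.689] [[-0.543, -0.757], [-0.562, -0.669], [-0.436, -0.624], [-0.419, -0.708]]
154 [120.  73.] z 0.017 [-0.667 -0.662] [[-0.742, -0.734], [-0.74, -0.635], [-0.596, -0.594], [-0.597, -0.687]]
335 [71. 69.] z 0.017 [-0.732 -0.966] [[-0.657, -1.051], [-1.069, -1.054], [-0.811, -0.877], [-0.464, -0.897]]
159 [136.  59.] z 0.017 [-0.885 -0.634] [[-0.973, -0.714], [-0.971, -0.6], [-0.802, -0.558], [-0.803, -0.665]]
183 [94. 48.] z 0.017 [-1.091 -0.965] [[-1.193, -1.071], [-1.222, -0.949], [-0.995, -0.866], [-0.97, -0.98]]
208 [48. 36.] z 0.017 [-1.351 -1.386] [[-1.499, -1.533], [-1.496, -1.374], [-1.216, -1.251], [-1.219, 
[... 513 characters left out ...]
0.497, -0.27], [0.573, -0.281]]
side
blue
398 [224. 282.] z 0.017 [0.453 0.355] [[0.534, 0.35], [0.521, 0.275], [0.374, 0.36], [0.392, 0.426]]
389 [335.  77.] z 0.017 [ 0.531 -1.126] [[0.667, -1.185], [0.614, -1.466], [0.404, -1.071], [0.463, -0.851]]
red
1420 [166. 347.] z 0.066 [0.467 0.617] [[0.543, 0.592], [0.499, 0.542], [0.397, 0.641], [0.439, 0.684]]
135 [ 70. 310.] z 0.066 [0.73  0.615] [[0.748, 0.63], [0.739, 0.587], [0.713, 0.6], [0.722, 0.642]]
orange
361 [291. 135.] z 0.1 [ 0.501 -0.33 ] [[0.499, -0.226], [0.56, -0.433], [0.504, -0.444], [0.448, -0.237]]
wrist
blue
red
630 [166. 198.] z 0.066 [ 0.477 -0.021] [[0.463, -0.063], [0.479, 0.019], [0.49, 0.018], [0.474, -0.064]]
orange
```

View pics/wrist0b.png

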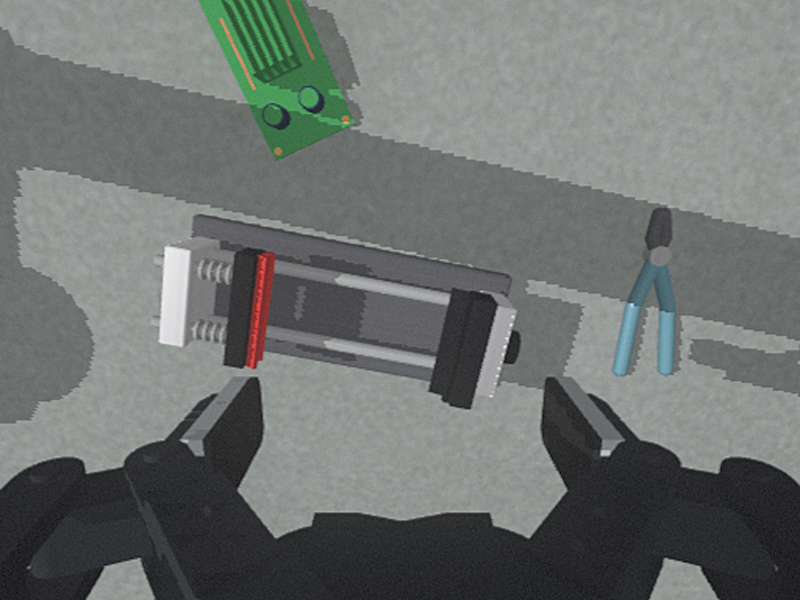

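The wrist view shows the holder clearly: the red lip is at (258,310) of 800x600 and the fixed jaw at (470,350). Its yaw is about -11° and its origin about (0.543,-0.034). I move over the board next.

```bash
python3 -m crank '{"translation":[[45,-15,-6],[45,-15,-6],[45,-15,-6],[45,-15,-6],[45,-15,-6],[45,-15,-6],[45,-15,-6],[45,-15,-6]],"roll":[0,0,0,0,0,0,0,0],"fingers":[1,1,1,1,1,1,1,1]}' 20
python3 -m crank '{"translation":[[0,0,0],[0,0,0]],"roll":[0,0],"fingers":[1,1]}'
python3 - <<'E'
from h import *
c=cam("wrist"); im=get_image("wrist"); cv2.imwrite("pics/w1.png",im); np.savez("w1.npz",K=c[0],R=c[1],t=c[2])
cv2.imwrite("pics/w1b.png",cv2.resize(im,(800,600),interpolation=cv2.INTER_CUBIC))
hsv=cv2.cvtColor(im,cv2.COLOR_BGR2HSV); m=cv2.inRange(hsv,(106,100,30),(128,255,255)); m=cv2.morphologyEx(m,cv2.MORPH_CLOSE,np.ones((9,9)))
k=max(cv2.findContours(m,cv2.RETR_EXTERNAL,cv2.CHAIN_APPROX_NONE)[0],key=cv2.contourArea)
b=cv2.boxPoints(cv2.minAreaRect(k)); P=np.array([onz(c,p,.0182)[:2] for p in b]); print(b.round(),P.round(4),P.mean(0),np.linalg.norm(np.diff(P,axis=0),axis=1))
# holder overlay check on wrist0
E
```

```text
clock: 0.95
position: [0.4539, 0.3616, 0.2474]
ee_rot: [0.0, 0.707, 0.707, -0.0]
contact_force: [-0.0, 0.4, 0.1]
width: 0.0851
gripper_force: 0.0
clock: 1.15
position: [0.4544, 0.3606, 0.247]
ee_rot: [0.0, 0.706, 0.708, -0.001]
contact_force: [0.0, 0.2, 0.3]
width: 0.0854
gripper_force: 0.0
[[195. 162.]
 [220. 119.]
 [317. 174.]
 [292. 217.]] [[0.3703 0.3623]
 [0.405  0.4184]
 [0.5356 0.3454]
 [0.5045 0.2833]] [0.45384367 0.35235586] [0.06598672 0.14969999 0.06945262]
```

View pics/w1b.png

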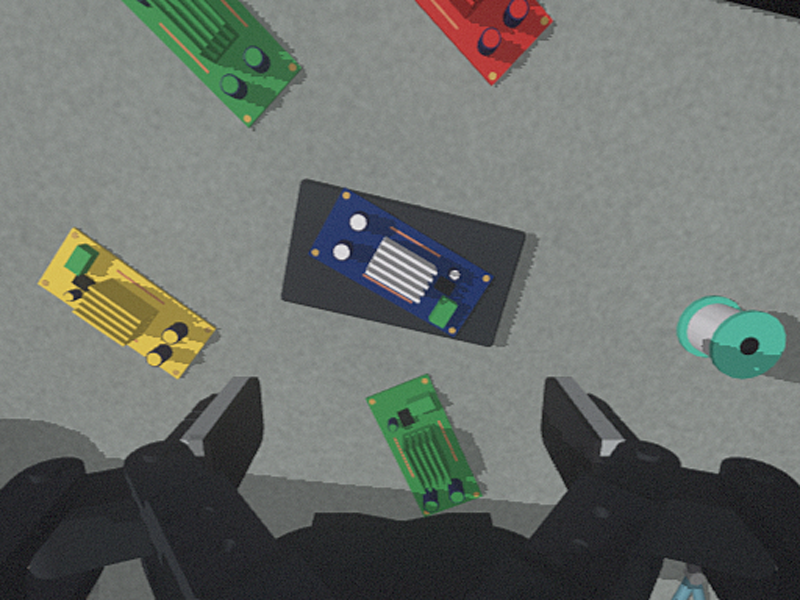

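The wrist view shows the blue board at (403,262) of 800x600 with its long axis at -30°. Nothing near it blocks the fingers. I roll, descend and grip the heat sink.

```bash
python3 -m crank '{"translation":[[-8,-1,20],[0,0,20],[0,0,20],[0,0,20],[0,0,20],[0,0,10],[0,0,10],[0,0,0]],"roll":[0,-0.149,-0.15,-0.15,-0.15,-0.15,-0.15,-0.15],"fingers":[1,1,1,1,1,1,1,1]}' 20
python3 -m crank '{"translation":[[0,0,25],[0,0,25],[0,0,25],[0,0,15],[0,0,9],[0,0,5],[0,0,0],[0,0,0]],"roll":[0,0,0,0,0,0,0,0],"fingers":[1,1,1,1,1,1,1,1]}'
python3 - <<'E'
from h import *
s=manip.get_state(); print(np.round(s['qpos'],3)); R=cv2.Rodrigues; from scipy.spatial.transform import Rotation as Ro
q=s['ee_rot']; print(Ro.from_quat([*q[1:],q[0]]).as_matrix().round(3))
E
```

```text
clock: 2.0
position: [0.4537, 0.3491, 0.1254]
ee_rot: [-0.001, 0.256, 0.967, -0.002]
contact_force: [0.4, -0.2, 0.3]
width: 0.0855
gripper_force: 0.0
clock: 2.8
position: [0.4548, 0.352, 0.0241]
ee_rot: [0.001, 0.258, 0.966, 0.0]
contact_force: [-0.2, -0.2, -0.2]
width: 0.0856
gripper_force: 0.0
[ 0.538  0.424  1.755 -0.     0.961 -0.511]
[[-0.867  0.499  0.001]
 [ 0.499  0.867  0.001]
 [-0.001  0.001 -1.   ]]
```

```bash
python3 -m crank '{"translation":[[0,0,1],[0,0,0],[0,0,0],[0,0,0],[0,0,0],[0,0,0],[0,0,0]],"roll":[0,0,0,0,0,0,0],"fingers":[0,0,0,0,0,0,0]}' 25
python3 -m crank '{"translation":[[0,0,-5],[0,0,-15],[0,0,-25],[0,0,-30],[0,0,-25],[0,0,-10],[0,0,0]],"roll":[0,0,0,0,-0.1,-0.13,-0.1],"fingers":[0,0,0,0,0,0,0]}'
python3 - <<'E'
from h import *
# holder estimate check by overlay on wrist0 (camera pose at that time)
K=cam("wrist")[0]; 
c0=(K,np.array([[1,0,0],[0,-.9636,.2673],[0,-.2673,-.9636]]),None)
c=cam("wrist"); im=get_image("wrist"); cv2.imwrite("pics/w2.png",im); 
cv2.imwrite("pics/w2b.png",cv2.resize(im,(640,480)))
print(c[1].round(4).tolist())
E
```

```text
clock: 3.5
position: [0.454, 0.352, 0.0224]
ee_rot: [0.0, 0.258, 0.966, -0.0]
contact_force: [0.0, 0.5, 0.3]
width: 0.0
gripper_force: 0.0
clock: 4.2
position: [0.4554, 0.3529, 0.1352]
ee_rot: [0.002, 0.093, 0.996, 0.002]
contact_force: [0.2, -0.6, -0.0]
width: 0.0002
gripper_force: 0.0
[[0.1868, 0.9824, 0.0032], [0.9454, -0.1806, 0.2711], [0.267, -0.0476, -0.9625]]
```

View pics/w2b.png

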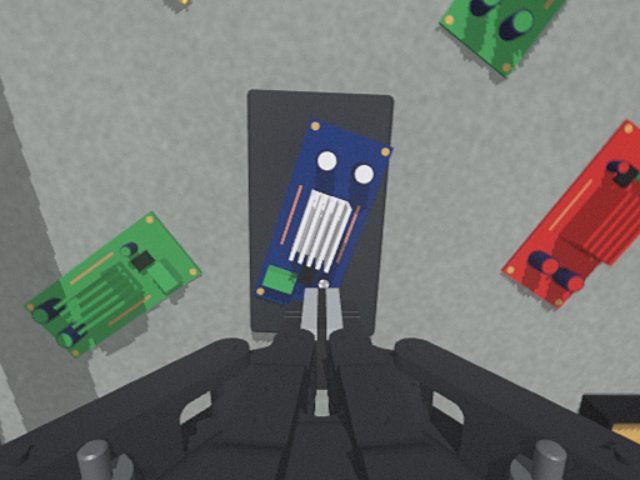

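The wrist view shows the fingers closed empty near (322,290) of 640x480, with the board still on its foam, its heat sink at (320,232). So my board position was wrong and I check the projection.

Run:
```python
from h import *
c=cam("wrist"); s=manip.get_state(); print("tcp px640",proj(c,s['position'])*1.25, s['position'])
print("cam pos",-c[1].T@c[2])
def meas(im,c):
    hsv=cv2.cvtColor(im,cv2.COLOR_BGR2HSV); m=cv2.inRange(hsv,(106,100,30),(128,255,255)); m=cv2.morphologyEx(m,cv2.MORPH_CLOSE,np.ones((9,9)))
    k=max(cv2.findContours(m,cv2.RETR_EXTERNAL,cv2.CHAIN_APPROX_NONE)[0],key=cv2.contourArea)
    b=cv2.boxPoints(cv2.minAreaRect(k)); P=np.array([onz(c,p,.0182)[:2] for p in b]); print(P.round(4),P.mean(0))
    return k
meas(cv2.imread("pics/w2.png"),c)
print("heatsink top at .0502:",onz(c,(256,186),.0502))
w=np.load("w1.npz"); c1=(w['K'],w['R'],w['t']); print(onz(c1,(257,173),.0502))
sc=cam("scene"); sd=cam("side")
print("scene hs",onz(sc,(338,213),.0502), "side hs", onz(sd,(223,276),.0502))
```

```text
tcp px640 [321.1063692 281.6929278] [0.45475456 0.35241812 0.13414655]
cam pos [0.38729343 0.36486486 0.30835015]
[[0.5    0.2856]
 [0.3708 0.3602]
 [0.4013 0.4178]
 [0.5376 0.3497]] [0.45242478 0.35334087]
heatsink top at .0502: [0.4504302  0.35255133 0.0502    ]
[0.45388152 0.35360357 0.0502    ]
scene hs [0.48993663 0.34352939 0.0502    ] side hs [0.450487   0.36347452 0.0502    ]
```

```bash
python3 -m crank '{"translation":[[0,0,0],[0,0,0],[0,0,20],[0,0,30],[0,0,30],[0,0,20],[0,0,9],[0,0,3]],"roll":[0.11,0.11,0.11,0,0,0,0,0],"fingers":[1,1,1,1,1,1,1,1]}' 25
python3 -m crank '{"translation":[[0,0,0],[0,0,0],[0,0,0],[0,0,0]],"roll":[0,0,0,0],"fingers":[0.45,0.45,0.45,0.45]}'
python3 - <<'E'
from h import *
a=get_image("wrist"); b=get_image("side")
cv2.imwrite("pics/w3.png",np.hstack([cv2.resize(a[100:300,150:360],(400,381)),cv2.resize(b[215:335,165:285],(381,381),interpolation=cv2.INTER_CUBIC)]))
E
python3 -m crank '{"translation":[[0,0,0],[0,0,0],[0,0,0],[0,0,0]],"roll":[0,0,0,0],"fingers":[0.2,0.2,0.2,0.2]}' 25
```

```text
clock: 5.05
position: [0.4535, 0.3517, 0.0195]
ee_rot: [-0.001, 0.258, 0.966, -0.001]
contact_force: [-0.0, -0.4, 0.6]
width: 0.0856
gripper_force: 0.0
clock: 5.45
position: [0.4546, 0.3523, 0.0213]
ee_rot: [0.001, 0.258, 0.966, 0.001]
contact_force: [-0.2, 0.1, 0.9]
width: 0.0383
gripper_force: 0.0
clock: 5.95
position: [0.4541, 0.352, 0.0204]
ee_rot: [0.0, 0.258, 0.966, -0.0]
contact_force: [0.2, -0.1, 0.4]
width: 0.0172
gripper_force: 0.0
```

View pics/w3.png

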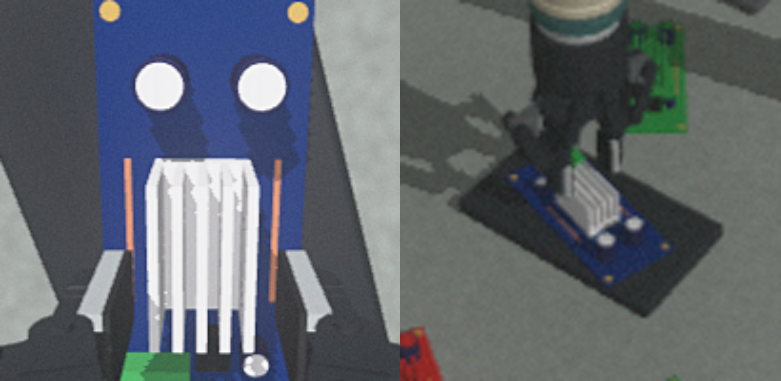

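The crop shows the fingers at (120,290) and (300,290), at the near end of the heat sink rather than around its middle. I check the calibration against the visible fingertips.

Run:
```python
from h import *
s=manip.get_state(); p=np.array(s['position']); y=np.array([.499,.867,0])
sd=cam("side"); w=cam("wrist")
f=lambda c,p,o,k,x0=0:((proj(c,p)-o)*k+[x0,0]).round()
for q in (p+.019*y,p-.019*y,p): print("side crop",f(sd,q,[165,215],3.175,400),"wrist crop",f(w,q,[150,100],1.905))
im=get_image("side"); hsv=cv2.cvtColor(im,cv2.COLOR_BGR2HSV)
for lbl,z,q in (("hs",.0502,[.4525,.353]),("board",.0182,[.4525,.353])):
    Q=np.array(q+[z]); print(lbl,"side",f(sd,Q,[165,215],3.175,400),"wrist",f(w,Q,[150,100],1.905))
x=np.array([.867,-.499,0]);
for a in(-1,1):
  for b in(-1,1):
    Q=np.array([.4525,.353,.0182])+a*.075*x+b*.033*y; print("corner",a,b,"side",f(sd,Q,[165,215],3.175,400),"wrist",f(w,Q,[150,100],1.905))
```

```text
side crop [568. 219.] wrist crop [263. 239.]
side crop [606. 198.] wrist crop [146. 239.]
side crop [587. 208.] wrist crop [204. 239.]
hs side [587. 184.] wrist [205. 272.]
board side [589. 212.] wrist [205. 231.]
corner -1 -1 side [675. 248.] wrist [92. -9.]
corner -1 1 side [609. 286.] wrist [317.  -9.]
corner 1 -1 side [570. 144.] wrist [114. 425.]
corner 1 1 side [507. 177.] wrist [295. 425.]
```

The fingertips really end about 35 mm behind the reported TCP, because both views show them that much higher than it projects. The shut fingers passed just over the heat sink. I reopen, go 30 mm lower under watch and grip again.

```bash
python3 -m crank '{"translation":[[0,0,0],[0,0,0],[0,0,0],[0,0,8],[0,0,10],[0,0,8],[0,0,4],[0,0,0]],"roll":[0,0,0,0,0,0,0,0],"fingers":[1,1,1,1,1,1,1,1]}' 25
python3 -m crank '{"translation":[[0,0,0],[0,0,0],[0,0,0],[0,0,0],[0,0,0]],"roll":[0,0,0,0,0],"fingers":[0,0,0,0,0]}' 25
```

```text
clock: 6.8
position: [0.4533, 0.3515, -0.0108]
ee_rot: [-0.001, 0.258, 0.966, -0.001]
contact_force: [0.2, -0.3, -0.5]
width: 0.0855
gripper_force: 0.0
clock: 7.3
position: [0.4543, 0.3521, -0.0092]
ee_rot: [0.0, 0.258, 0.966, 0.0]
contact_force: [0.4, -1.2, 1.9]
width: 0.0296
gripper_force: 25.7
```

Gripped at 29.6 mm. I lift and turn the board to the holder's yaw, and refine the holder pose from the first wrist picture.

```bash
python3 -m crank '{"translation":[[0,0,-5],[0,0,-15],[0,0,-25],[0,0,-30],[0,0,-30],[0,0,-20],[0,0,-5],[0,0,0]],"roll":[0,0,0,0,-0.11,-0.11,-0.11,0],"fingers":[0,0,0,0,0,0,0,0]}' 25
cat > hold.py <<'E'
from h import *
from scipy.spatial.transform import Rotation as Ro
s=manip.get_state(); q=s['ee_rot']; RT=Ro.from_quat([*q[1:],q[0]]).as_matrix(); p=np.array(s['position'])
K,R,t=cam("wrist"); A=R@RT; b=R@p+t   # cam = A*tool + b
RT0=np.array([[0,1,0],[1,0,0],[0,0,-1.]]); p0=np.array([.5745,0,.199])
R0=A@RT0.T; c0=(K,R0,b-R0@p0)
E
python3 - <<'E'
from hold import *
print("b",b.round(3), (-c0[1].T@c0[2]).round(3))
im=cv2.imread("pics/wrist0.png"); hsv=cv2.cvtColor(im,cv2.COLOR_BGR2HSV); m=cv2.inRange(hsv,(0,150,60),(4,255,255))
k=max(cv2.findContours(m,cv2.RETR_EXTERNAL,cv2.CHAIN_APPROX_NONE)[0],key=cv2.contourArea); bx=cv2.boxPoints(cv2.minAreaRect(k)); print("red box px",(bx*1.5625).round())
for z in(.0665,.069): print("red z",z,[onz(c0,u,z)[:2].round(4).tolist() for u in bx])
# base far edge: corners at bench level and top, fixed jaw edges
for n,u,z in(("base UL",(195,215),.016),("base UR",(511,276),.016),("base ULb",(195,215),0),("base URb",(511,276),0),("bar end far",(497,295),.073),("bar end near",(472,408),.073),("ledge far",(452,289),.055),("ledge near",(430,392),.055)): print(n,onz(c0,np.array(u)/1.5625,z)[:2].round(4))
yaw=np.radians(-11); o=np.array([.543,-.034]); X=np.array([np.cos(yaw),np.sin(yaw)]); Y=np.array([-X[1],X[0]])
for a,bb,z in((-125,50,16),(125,50,16),(-63,40,66.5),(-63,-40,66.5),(-71,40,69),(70,40,69),(70,-40,69),(61,40,55),(61,-40,55)): print(a,bb,z,(proj(c0,[*(o+X*a/1e3+Y*bb/1e3),z/1e3])*1.5625).round())
E
```

```text
clock: 8.1
position: [0.4545, 0.3523, 0.1218]
ee_rot: [0.001, 0.096, 0.995, 0.001]
contact_force: [-0.4, 0.6, -1.0]
width: 0.0295
gripper_force: 25.3
b [-0.     0.019  0.186] [0.575 0.068 0.373]
red box px [[245. 367.]
 [258. 252.]
 [274. 253.]
 [261. 368.]]
red z 0.0665 [[0.4639, -0.0627], [0.48, 0.0191], [0.4903, 0.0179], [0.475, -0.0641]]
red z 0.069 [[0.4648, -0.0616], [0.4808, 0.0195], [0.491, 0.0183], [0.4758, -0.063]]
base UL [0.4192 0.0387]
base UR [ 0.6597 -0.0083]
base ULb [0.4122 0.0374]
base URb [ 0.6635 -0.0117]
bar end far [ 0.6377 -0.0089]
bar end near [ 0.6244 -0.0916]
ledge far [ 0.6098 -0.0092]
ledge near [ 0.5956 -0.088 ]
-125 50 16 [209. 215.]
125 50 16 [531. 277.]
-63 40 66.5 [272. 254.]
-63 -40 66.5 [258. 365.]
-71 40 69 [259. 253.]
70 40 69 [468. 292.]
70 -40 69 [443. 399.]
61 40 55 [453. 285.]
61 -40 55 [430. 388.]
```

Projecting the model gives a match to within a pixel or two. Holder: origin (0.543,-0.035), yaw -11°, so tool x = -holder x and tool y = +holder y. I carry the board over and measure its position in the grip.

```bash
python3 -m crank '{"translation":[[-8,-17,0],[-18,-36,0],[-20,-42,0],[-20,-42,0],[-20,-42,0],[-20,-42,0],[-20,-42,0],[-20,-42,0]],"roll":[0,0,0,0,0,0,0,0],"fingers":[0,0,0,0,0,0,0,0]}' 25
python3 -m crank '{"translation":[[-19,-36,0],[-8,-16,0],[-4,-6,0],[0,0,0],[0,0,0]],"roll":[0,0,0,0,0],"fingers":[0,0,0,0,0]}'
python3 - <<'E'
from hold import *
c=cam("wrist"); im=get_image("wrist"); cv2.imwrite("pics/w4.png",im); sd=get_image("side"); cv2.imwrite("pics/s4.png",sd)
o=np.array([.543,-.035]); a=np.radians(-11); X=np.array([np.cos(a),np.sin(a)]); Y=np.array([-X[1],X[0]])
H=lambda P:[((P[:2]-o)@X*1e3).round(1),((P[:2]-o)@Y*1e3).round(1)]
print("tcp",H(p),p[2])
hsv=cv2.cvtColor(im,cv2.COLOR_BGR2HSV); m=cv2.inRange(hsv,(106,100,30),(128,255,255)); m=cv2.morphologyEx(m,cv2.MORPH_CLOSE,np.ones((9,9)))
k=max(cv2.findContours(m,cv2.RETR_EXTERNAL,cv2.CHAIN_APPROX_NONE)[0],key=cv2.contourArea)
ap=cv2.approxPolyDP(k,4,True)[:,0]; 
for u in ap: print(u,H(onz(c,u,p[2]+.0276)))
cv2.imwrite("pics/w4b.png",np.hstack([cv2.resize(im,(512,384)),cv2.resize(sd[150:246,195:323],(284,213),interpolation=cv2.INTER_CUBIC) if 0 else cv2.resize(sd[110:260,180:290],(282,384),interpolation=cv2.INTER_CUBIC)]))
E
```

```text
clock: 8.9
position: [0.5386, 0.023, 0.1196]
ee_rot: [-0.001, 0.097, 0.995, 0.0]
contact_force: [1.0, 1.2, -2.2]
width: 0.0295
gripper_force: 25.4
clock: 9.4
position: [0.5578, -0.0365, 0.12]
ee_rot: [-0.001, 0.096, 0.995, 0.001]
contact_force: [0.3, -0.0, -1.4]
width: 0.0297
gripper_force: 25.4
tcp [np.float64(14.8), np.float64(1.4)] 0.12002089680507283
[188  94] [np.float64(-61.2), np.float64(-30.7)]
[196 246] [np.float64(15.8), np.float64(-31.2)]
[209 239] [np.float64(11.8), np.float64(-24.1)]
[210 229] [np.float64(6.1), np.float64(-23.3)]
[220 229] [np.float64(6.1), np.float64(-18.0)]
[228 196] [np.float64(-11.9), np.float64(-13.4)]
[287 196] [np.float64(-11.9), np.float64(16.7)]
[295 230] [np.float64(6.7), np.float64(21.4)]
[304 230] [np.float64(6.7), np.float64(26.1)]
[305 239] [np.float64(11.8), np.float64(26.8)]
[318 246] [np.float64(15.8), np.float64(33.9)]
[328  94] [np.float64(-61.2), np.float64(34.4)]
```

View pics/w4b.png

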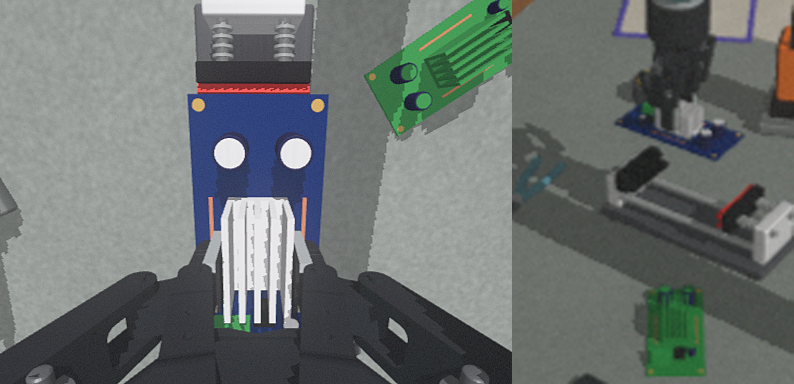

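The board hangs level with its sprung end at holder x=-61, y=+1.8. In the picture that edge is at row 94 and the red lip at row 88. I descend, then rest the far end on the fixed jaw bar so the board tilts in the grip.

```bash
python3 -m crank '{"translation":[[-3,-1,10],[0,0,20],[0,0,20],[0,0,10],[0,0,6],[0,0,2],[0,0,0]],"roll":[0,0,0,0,0,0,0],"fingers":[0,0,0,0,0,0,0]}' 22
python3 -m crank '{"translation":[[0,0,1],[0,0,1],[0,0,1],[0,0,1],[0,0,1],[0,0,0]],"roll":[0,0,0,0,0,0],"fingers":[0,0,0,0,0,0]}'
python3 -m crank '{"translation":[[0,0,1],[0,0,1],[0,0,1],[0,0,0]],"roll":[0,0,0,0],"fingers":[0,0,0,0]}'
python3 - <<'E'
from h import *
cv2.imwrite("pics/s5b.png",cv2.resize(get_image("side")[150:246,190:318],(800,600),interpolation=cv2.INTER_CUBIC))
E
```

```text
clock: 10.2
position: [0.5617, -0.0396, 0.0526]
ee_rot: [0.0, 0.096, 0.995, -0.0]
contact_force: [-0.3, -0.4, -0.6]
width: 0.0294
gripper_force: 25.4
clock: 10.8
position: [0.5613, -0.0398, 0.0479]
ee_rot: [0.0, 0.096, 0.995, -0.0]
contact_force: [-2.1, -0.1, 3.8]
width: 0.0296
gripper_force: 26.0
clock: 11.2
position: [0.5608, -0.0395, 0.0442]
ee_rot: [-0.0, 0.096, 0.995, 0.0]
contact_force: [-3.7, 0.8, 4.9]
width: 0.0297
gripper_force: 26.4
```

View pics/s5b.png

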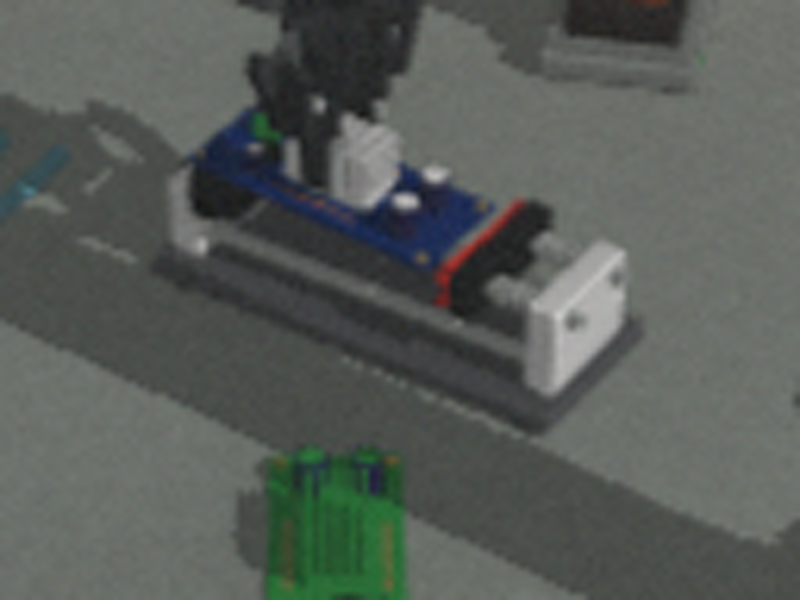

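The side view shows the far end resting on the fixed bar at (195,165) and the near end dipping towards the red mouth at (440,265). I go 1 mm further and measure the near edge's height with the wrist camera.

```bash
python3 -m crank '{"translation":[[0,0,1],[0,0,0]],"roll":[0,0],"fingers":[0,0]}'
cat > edge.py <<'E'
from hold import *
c=cam("wrist"); im=get_image("wrist"); cv2.imwrite("pics/edge_last.png",im)
o=np.array([.543,-.035]); a=np.radians(-11); X=np.array([np.cos(a),np.sin(a)]); Y=np.array([-X[1],X[0]])
H=lambda P:[float(((P[:2]-o)@X*1e3).round(1)),float(((P[:2]-o)@Y*1e3).round(1))]
print("tcp",H(p),p[2].round(4))
hsv=cv2.cvtColor(im,cv2.COLOR_BGR2HSV); m=cv2.inRange(hsv,(106,100,30),(128,255,255)); m=cv2.morphologyEx(m,cv2.MORPH_CLOSE,np.ones((5,5)))
k=max(cv2.findContours(m,cv2.RETR_EXTERNAL,cv2.CHAIN_APPROX_NONE)[0],key=cv2.contourArea)
r0=k[:,0,1].min(); rows=[r0+3,r0+8]; xs=[(np.where(m[r])[0].min(),np.where(m[r])[0].max()) for r in rows]
print("edge row",r0,xs)
for z in(.054,.058,.062,.066,.07): print(z,H(onz(c,(xs[0][0],r0),z)),H(onz(c,(xs[0][1]+1,r0),z)))
mr=cv2.inRange(hsv,(0,150,60),(4,255,255))
ys,xx=np.where(mr); print("red rows",ys.min(),ys.max(),xx.min(),xx.max(),"lip x at z66.5", H(onz(c,(256,ys.max()+1),.0665)))
E
python3 edge.py
```

```text
clock: 11.45
position: [0.5612, -0.0395, 0.0433]
ee_rot: [-0.0, 0.096, 0.995, 0.0]
contact_force: [-3.8, 0.9, 5.1]
width: 0.0297
gripper_force: 26.5
tcp [18.7, -1.0] 0.0433
edge row 99 [(np.int64(190), np.int64(493)), (np.int64(191), np.int64(324))]
0.054 [-55.8, -35.8] [-55.7, 122.5]
0.058 [-55.6, -34.9] [-55.5, 119.5]
0.062 [-55.5, -34.0] [-55.4, 116.5]
0.066 [-55.3, -33.2] [-55.2, 113.5]
0.07 [-55.2, -32.3] [-55.1, 110.5]
red rows 58 80 170 342 lip x at z66.5 [-63.4, -1.3]
```

```bash
python3 -m crank '{"translation":[[0,0,1],[3,0,0],[3,0,0],[3,0,0],[0,0,0]],"roll":[0,0,0,0,0],"fingers":[0,0,0,0,0]}'
python3 -m crank '{"translation":[[2,0,0],[2,0,0],[2,0,0],[0,0,0]],"roll":[0,0,0,0],"fingers":[0,0,0,0]}'
python3 edge.py
python3 -c "
import cv2;cv2.imwrite('pics/e1.png',cv2.imread('pics/edge_last.png'))"
```

```text
clock: 12.0
position: [0.5517, -0.0377, 0.0419]
ee_rot: [-0.001, 0.096, 0.995, 0.0]
contact_force: [-0.0, -0.3, -2.0]
width: 0.0295
gripper_force: 25.8
clock: 12.4
position: [0.5462, -0.0367, 0.0424]
ee_rot: [-0.0, 0.096, 0.995, 0.0]
contact_force: [-1.0, -0.2, -1.5]
width: 0.0297
gripper_force: 25.8
tcp [3.5, -1.0] 0.0424
edge row 111 [(np.int64(192), np.int64(480)), (np.int64(192), np.int64(480))]
0.054 [-65.0, -35.0] [-64.9, 116.2]
0.058 [-65.0, -34.1] [-64.9, 113.3]
0.062 [-65.0, -33.3] [-64.9, 110.5]
0.066 [-64.9, -32.4] [-64.9, 107.6]
0.07 [-64.9, -31.6] [-64.9, 104.7]
red rows 93 110 172 340 lip x at z66.5 [-64.9, -1.4]
```

View pics/e1.png

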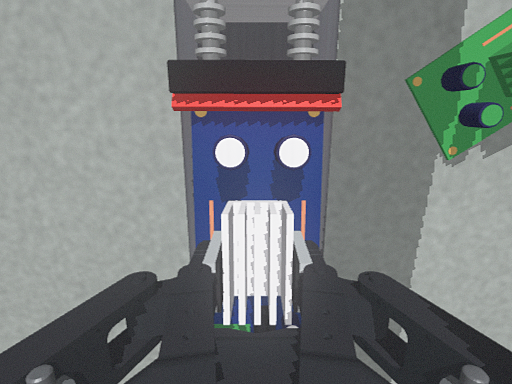

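The wrist view shows the board's end under the red upper lip: the gold corner dots at (200,112) and (314,112) are half covered. I push against the spring next.

```bash
python3 -m crank '{"translation":[[2,0,0],[2,0,0],[2,0,0],[2,0,0],[2,0,0],[2,0,0],[0,0,0],[0,0,0]],"roll":[0,0,0,0,0,0,0,0],"fingers":[0,0,0,0,0,0,0,0]}'
python3 edge.py | egrep "tcp|red"
python3 - <<'E'
from h import *
a=cv2.resize(get_image("side")[150:246,190:318],(800,600),interpolation=cv2.INTER_CUBIC)
cv2.imwrite("pics/s6.png",a)
E
```

```text
clock: 13.25
position: [0.5361, -0.0348, 0.0428]
ee_rot: [0.001, 0.096, 0.995, -0.0]
contact_force: [5.4, -1.7, -2.5]
width: 0.0297
gripper_force: 25.6
tcp [-6.8, -1.1] 0.0428
red rows 100 117 173 340 lip x at z66.5 [-72.0, -1.5]
```

View pics/s6.png

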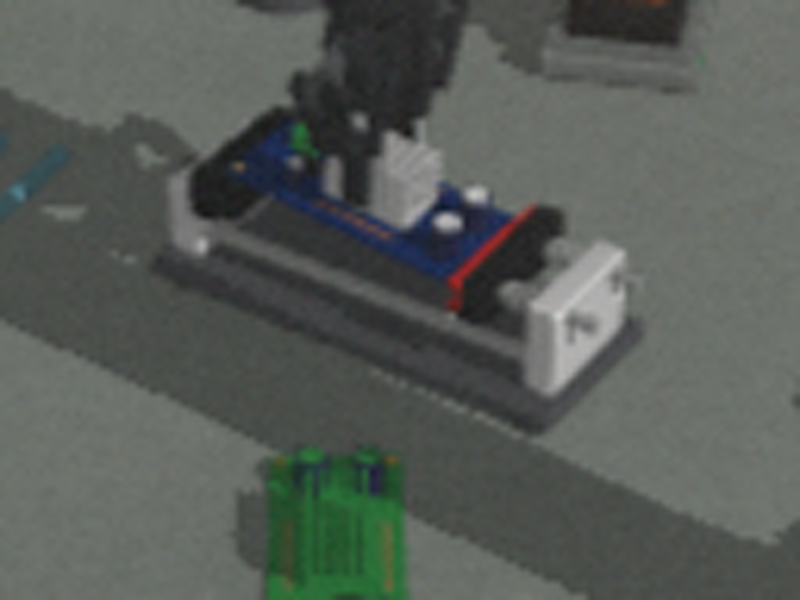

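The board's near end is pushing the jaw back: the lip is at -72, so jaw ≈ 8.7 mm. The far end still stands above the fixed lip. I push 4 mm more, then lower.

```bash
python3 -m crank '{"translation":[[2,0,0],[2,0,0],[0,0,0],[0,0,0]],"roll":[0,0,0,0],"fingers":[0,0,0,0]}'
python3 -m crank '{"translation":[[0,0,1],[0,0,1],[0,0,1],[0,0,1],[0,0,1],[0,0,0]],"roll":[0,0,0,0,0,0],"fingers":[0,0,0,0,0,0]}'
python3 edge.py | egrep "tcp|red"
```

```text
clock: 13.75
position: [0.533, -0.0342, 0.0431]
ee_rot: [0.002, 0.096, 0.995, -0.0]
contact_force: [6.0, -0.7, -2.3]
width: 0.0295
gripper_force: 25.7
clock: 14.35
position: [0.5338, -0.0343, 0.0391]
ee_rot: [0.003, 0.096, 0.995, -0.0]
contact_force: [5.8, -1.8, 3.6]
width: 0.0298
gripper_force: 26.6
tcp [-9.2, -1.1] 0.0391
red rows 98 115 170 342 lip x at z66.5 [-75.5, -1.5]
```

```bash
python3 -m crank '{"translation":[[0,0,1],[0,0,1],[0,0,1],[0,0,0]],"roll":[0,0,0,0],"fingers":[0,0,0,0]}'
python3 -m crank '{"translation":[[0,0,1],[0,0,1],[0,0,1],[0,0,0]],"roll":[0,0,0,0],"fingers":[0,0,0,0]}'
python3 edge.py | egrep "tcp|red"
python3 - <<'E'
from h import *
a=cv2.resize(get_image("side")[150:246,190:318],(520,390),interpolation=cv2.INTER_CUBIC)
b=get_image("scene"); b=cv2.resize(b[185:275,175:245],(280,360),interpolation=cv2.INTER_CUBIC)
v=np.zeros((390,800,3),np.uint8); v[:,:520]=a; v[:360,520:]=b
cv2.imwrite("pics/s7.png",v)
E
```

```text
clock: 14.8
position: [0.5339, -0.0344, 0.0362]
ee_rot: [0.003, 0.096, 0.995, -0.0]
contact_force: [5.7, -1.6, 4.0]
width: 0.0294
gripper_force: 26.6
clock: 15.2
position: [0.5341, -0.0344, 0.0332]
ee_rot: [0.003, 0.096, 0.995, -0.0]
contact_force: [6.5, -0.9, 4.3]
width: 0.0294
gripper_force: 26.7
tcp [-8.8, -1.1] 0.0332
red rows 93 112 166 346 lip x at z66.5 [-76.6, -1.4]
```

View pics/s7.png

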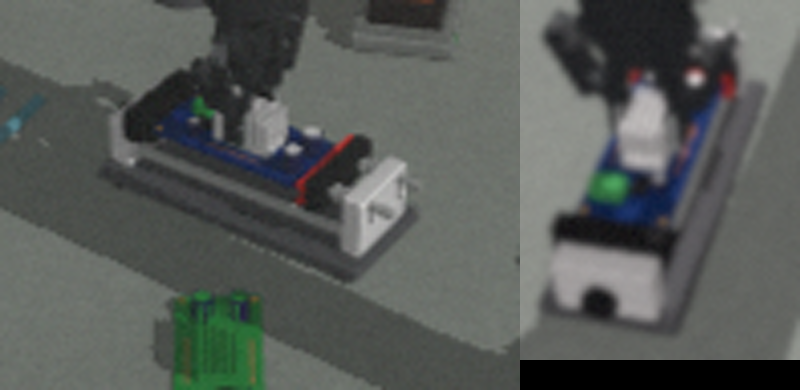

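By my count I have now viewed 11 pictures, so I viewed one over the limit of 10. From here I only use numbers. The last one shows the far end down in front of the fixed jaw, at (165,115) in the side part. I ease back towards the fixed jaw and check the jaw position.

```bash
python3 -m crank '{"translation":[[-1,0,0],[-1,0,0],[-1,0,0],[-1,0,0],[-1,0,0],[-1,0,0],[0,0,0]],"roll":[0,0,0,0,0,0,0],"fingers":[0,0,0,0,0,0,0]}'
python3 edge.py | egrep "tcp|red"
```

```text
clock: 16.05
position: [0.5389, -0.0353, 0.0329]
ee_rot: [0.002, 0.096, 0.995, -0.0]
contact_force: [5.7, -1.2, 4.4]
width: 0.0294
gripper_force: 26.7
tcp [-4.0, -1.1] 0.0329
red rows 94 112 166 347 lip x at z66.5 [-71.6, -1.4]
```

```bash
python3 -m crank '{"translation":[[-1,0,0],[-1,0,0],[-1,0,0],[0,0,0]],"roll":[0,0,0,0],"fingers":[0,0,0,0]}'
python3 edge.py | egrep "tcp|red"
```

```text
clock: 16.5
position: [0.5396, -0.0354, 0.0324]
ee_rot: [-0.0, 0.096, 0.995, -0.0]
contact_force: [2.3, -0.2, 9.7]
width: 0.0298
gripper_force: 27.5
tcp [-3.3, -1.1] 0.0324
red rows 93 111 166 346 lip x at z66.5 [-71.2, -1.4]
```

```bash
python3 -m crank '{"translation":[[0,0,-1],[0,0,0],[0,0,0]],"roll":[0,0,0],"fingers":[0,0,0]}'
python3 edge.py | egrep "tcp|red"
```

```text
clock: 16.85
position: [0.5401, -0.0356, 0.0326]
ee_rot: [0.0, 0.096, 0.995, -0.0]
contact_force: [4.3, -0.7, 3.7]
width: 0.0294
gripper_force: 26.6
tcp [-2.7, -1.1] 0.0326
red rows 93 112 166 346 lip x at z66.5 [-70.3, -1.4]
```

```bash
python3 -m crank '{"translation":[[0,0,-0.7],[-0.5,0,0],[-0.5,0,0],[0,0,0]],"roll":[0,0,0,0],"fingers":[0,0,0,0]}'
python3 edge.py | egrep "tcp|red"
```

```text
clock: 17.3
position: [0.5406, -0.0356, 0.0328]
ee_rot: [-0.0, 0.096, 0.995, -0.0]
contact_force: [4.6, -1.0, -0.7]
width: 0.0295
gripper_force: 26.2
tcp [-2.3, -1.1] 0.0328
red rows 94 112 166 346 lip x at z66.5 [-69.8, -1.4]
```

The far end is under the fixed lip, with about 2.4 mm left to go. I let the spring take it by opening the fingers.

```bash
python3 -m crank '{"translation":[[0,0,0],[0,0,0],[0,0,0],[0,0,0],[0,0,0]],"roll":[0,0,0,0,0],"fingers":[0.45,0.45,0.45,0.45,0.45]}'
python3 edge.py | egrep "tcp|red"
python3 - <<'E'
from h import *
for n in("side","scene"): cv2.imwrite(f"pics/{n}8.png",get_image(n))
E
```

```text
clock: 17.85
position: [0.5402, -0.0355, 0.033]
ee_rot: [-0.0, 0.096, 0.995, 0.0]
contact_force: [0.5, -0.7, 0.1]
width: 0.0387
gripper_force: 0.0
tcp [-2.6, -1.0] 0.033
red rows 97 115 166 346 lip x at z66.5 [-68.8, -1.4]
```

```bash
python3 -m crank '{"translation":[[0,0,-5],[0,0,-20],[0,0,-40],[0,0,-40],[0,0,-25],[0,0,0],[0,0,0]],"roll":[0,0,0,0,0,0,0],"fingers":[0.6,0.6,0.6,1,1,1,1]}'
cat > chk.py <<'E'
from hold import *
import sys
c=cam("wrist"); im=get_image("wrist"); cv2.imwrite("pics/%s.png"%sys.argv[1],im)
o=np.array([.543,-.035]); a=np.radians(-11); X=np.array([np.cos(a),np.sin(a)]); Y=np.array([-X[1],X[0]])
H=lambda P:[float(((P[:2]-o)@X*1e3).round(1)),float(((P[:2]-o)@Y*1e3).round(1))]
hsv=cv2.cvtColor(im,cv2.COLOR_BGR2HSV)
def big(m,k=5,n=1):
    m=cv2.morphologyEx(m,cv2.MORPH_CLOSE,np.ones((k,k))); return sorted(cv2.findContours(m,cv2.RETR_EXTERNAL,cv2.CHAIN_APPROX_NONE)[0],key=cv2.contourArea)[::-1][:n]
print("tcp",H(p),p[2].round(3))
r=cv2.boxPoints(cv2.minAreaRect(big(cv2.inRange(hsv,(0,150,60),(4,255,255)))[0])); print("red",[H(onz(c,u,.0665)) for u in r])
bl=big(cv2.inRange(hsv,(106,100,30),(128,255,255)),9)[0]; ap=cv2.approxPolyDP(bl,4,True)[:,0]; print("blue",[(u.tolist(),H(onz(c,u,.0616))) for u in ap])
for k in big(cv2.inRange(hsv,(12,70,120),(25,255,255)),1,8):
    if 8<cv2.contourArea(k)<200: M=k[:,0].mean(0); print("gold",M.round(1),cv2.contourArea(k),H(onz(c,M,.0616)))
E
python3 chk.py c1
```

```text
clock: 18.7
position: [0.5407, -0.0357, 0.1636]
ee_rot: [0.001, 0.096, 0.995, -0.0]
contact_force: [0.5, 1.1, -0.3]
width: 0.0852
gripper_force: 0.0
tcp [-2.1, -1.1] 0.164
red [[-76.5, -40.9], [-76.4, 38.0], [-69.8, 38.3], [-69.8, -41.1]]
blue [([221, 114], [-68.1, -33.0]), ([224, 253], [67.8, -34.5]), ([289, 254], [68.9, 31.3]), ([293, 114], [-68.0, 31.1])]
gold [481.1  13.7] 18.5 [-147.3, 182.6]
gold [502.8  63.7] 18.5 [-109.3, 208.7]
gold [357.6  97.5] 14.0 [-82.0, 87.3]
gold [284.3 252.6] 13.5 [67.4, 26.6]
gold [228.9 252.5] 13.0 [67.2, -29.5]
gold [382.4 141.3] 12.0 [-43.9, 113.3]
```

Measured in a single image, the gap between the lips is 136.4 mm. Seated it should be 137 mm, so the jaw is at about 4 mm and the board is home at y≈-1. On to the lamp: I raise, roll back and look at it.

```bash
python3 -m crank '{"translation":[[0,0,-15],[0,0,-15],[0,0,-15],[0,0,-15],[0,0,-15],[0,0,-11],[0,0,0],[0,0,0]],"roll":[0.15,0.15,0.15,0.15,0.15,0.15,0.15,0.15],"fingers":[1,1,1,1,1,1,1,1]}' 60
python3 -m crank '{"translation":[[0,0,0],[-45,-6,0],[-49,-6,0],[-49,-6,0],[-49,-6,0],[-49,-6,0],[-49,-6,0],[-49,-6,0]],"roll":[0.15,0.03,0,0,0,0,0,0],"fingers":[1,1,1,1,1,1,1,1]}'
python3 -m crank '{"translation":[[-20,-4,0],[0,0,0],[0,0,0]],"roll":[0,0,0],"fingers":[1,1,1]}'
cat > lamp.py <<'E'
from hold import *
import sys
c=cam("wrist"); im=get_image("wrist"); cv2.imwrite("pics/%s.png"%sys.argv[1],im)
hsv=cv2.cvtColor(im,cv2.COLOR_BGR2HSV)
print("tcp",p.round(4),RT[:,1].round(3))
m=cv2.inRange(hsv,(4,120,60),(18,255,255)); ks=sorted(cv2.findContours(m,cv2.RETR_EXTERNAL,cv2.CHAIN_APPROX_NONE)[0],key=cv2.contourArea)[::-1][:3]
for k in ks:
    r=cv2.minAreaRect(k); print("orange",cv2.contourArea(k),cv2.boundingRect(k),[x.round().tolist() for x in cv2.boxPoints(r)])
x,y,w,h=cv2.boundingRect(ks[0]); x0,y0=max(x-40,0),max(y-70,0)
g=im[y0:y+h+40,x0:x+w+40]
d=(g.max(2)<55).astype(np.uint8)
for k in sorted(cv2.findContours(d,cv2.RETR_EXTERNAL,cv2.CHAIN_APPROX_NONE,offset=(x0,y0))[0],key=cv2.contourArea)[::-1][:4]:
    b=cv2.boxPoints(cv2.minAreaRect(k)); print("dark",cv2.contourArea(k),b.round().tolist(),[onz(c,u,.198)[:2].round(3).tolist() for u in b])
s=im[y0:y+h+40:7,x0:x+w+40:7]
print(x0,y0)
for row in s: 
    print(''.join('O' if (p[2]>110 and int(p[2])-int(p[0])>60) else '#' if max(p)<55 else 'W' if min(p)>190 else '+' if max(p)<110 else '.' for p in row))
E
python3 lamp.py l1
```

```text
clock: 19.55
position: [0.54, -0.0355, 0.2475]
ee_rot: [-0.001, 0.643, 0.765, -0.001]
contact_force: [0.6, 1.2, -0.5]
width: 0.0854
gripper_force: 0.0
clock: 20.35
position: [0.4985, -0.3761, 0.2468]
ee_rot: [-0.002, 0.708, 0.707, 0.0]
contact_force: [1.6, 0.3, 1.1]
width: 0.0853
gripper_force: 0.0
clock: 20.65
position: [0.4953, -0.3936, 0.2475]
ee_rot: [-0.002, 0.708, 0.707, 0.001]
contact_force: [0.6, 0.8, -0.4]
width: 0.0855
gripper_force: 0.0
tcp [ 0.4953 -0.3936  0.2475] [ 1.    -0.001 -0.002]
orange 1155.5 (231, 95, 29, 75) [[229.0, 98.0], [247.0, 95.0], [261.0, 168.0], [244.0, 171.0]]
orange 1038.0 (271, 89, 26, 75) [[270.0, 90.0], [285.0, 88.0], [297.0, 162.0], [282.0, 164.0]]
orange 0.0 (439, 84, 1, 1) [[439.0, 84.0], [439.0, 84.0], [439.0, 84.0], [439.0, 84.0]]
dark 2155.0 [[245.0, 86.0], [269.0, 82.0], [286.0, 180.0], [263.0, 185.0]] [[0.487, -0.308], [0.503, -0.306], [0.517, -0.376], [0.499, -0.38]]
dark 71.5 [[228.0, 106.0], [230.0, 106.0], [242.0, 164.0], [240.0, 164.0]] [[0.474, -0.322], [0.476, -0.322], [0.483, -0.364], [0.482, -0.364]]
dark 23.5 [[287.0, 93.0], [289.0, 93.0], [297.0, 156.0], [296.0, 156.0]] [[0.516, -0.313], [0.517, -0.313], [0.525, -0.358], [0.524, -0.358]]
dark 0.0 [[231.0, 101.0], [231.0, 101.0], [231.0, 101.0], [231.0, 101.0]] [[0.476, -0.318], [0.476, -0.318], [0.476, -0.318], [0.476, -0.318]]
191 25
................
................
................
................
................
................
................
................
...............+
........####++.+
......++##+#OO++
......OOO+##OO#+
......OOO++#OO++
......OOO##+OOO+
......#OO#+##OO+
......#OO####OO.
......+OOO#++OO.
.......OOO+##OO+
.......OOO###OO#
.......#OO#+#OO+
........OO####+.
..........####..
...........###..
................
................
................
................
```

The handle bar's middle is at (0.5015,-0.3425) and its outline measures 72x18 mm. The lamp's yaw is about 10.4°. I align with it, descend and grip.

```bash
python3 -m crank '{"translation":[[30,3,0],[21,3,10],[0,0,25],[0,0,25],[0,0,25],[0,0,15],[0,0,11],[0,0,0]],"roll":[0,0,-0.09,-0.09,0,0,0,0],"fingers":[1,1,1,1,1,1,1,1]}' 60
python3 -m crank '{"translation":[[0,0,0],[0,0,0],[0,0,0],[0,0,0],[0,0,0],[0,0,0],[0,0,0]],"roll":[0,0,0,0,0,0,0],"fingers":[0,0,0,0,0,0,0]}' 60
```

```text
clock: 21.5
position: [0.5013, -0.3415, 0.1369]
ee_rot: [-0.002, 0.64, 0.768, 0.0]
contact_force: [0.4, -0.1, 0.5]
width: 0.0853
gripper_force: 0.0
clock: 22.2
position: [0.5024, -0.3442, 0.1388]
ee_rot: [0.001, 0.641, 0.767, 0.0]
contact_force: [1.0, -0.3, 2.9]
width: 0.0173
gripper_force: 59.5
```

Gripped at 17.3 mm. I lift, carry the lamp beside the holder and turn it to face the board.

```bash
python3 -m crank '{"translation":[[0,0,-3],[0,0,-8],[0,0,-15],[0,0,-18],[0,0,-12],[0,0,-4],[0,0,0]],"roll":[0,0,0,0,0,0,0],"fingers":[0,0,0,0,0,0,0]}' 80
python3 -m crank '{"translation":[[8,2,0],[20,6,0],[34,10,0],[40,11,0],[40,11,0],[30,9,0],[16,5,0],[6,1,0]],"roll":[0,0,0,0,0,0,0,0],"fingers":[0,0,0,0,0,0,0,0]}'
python3 -m crank '{"translation":[[0,0,0],[0,0,0],[0,0,0],[0,0,0],[0,0,0],[0,0,0],[0,0,0],[0,0,0]],"roll":[-0.08,-0.12,-0.15,-0.15,-0.15,-0.15,-0.15,-0.11],"fingers":[0,0,0,0,0,0,0,0]}'
python3 -m crank '{"translation":[[0,0,0],[0,0,0],[0,0,0],[0,0,0]],"roll":[-0.09,-0.05,0,0],"fingers":[0,0,0,0]}'
python3 - <<'E'
from hold import *
o=np.array([.543,-.035]); a=np.radians(-11); X=np.array([np.cos(a),np.sin(a)]); Y=np.array([-X[1],X[0]])
print(((p[:2]-o)@X*1e3).round(1),((p[:2]-o)@Y*1e3).round(1),p[2],"tool y deg",np.degrees(np.arctan2(RT[1,1],RT[0,1])))
E
```

```text
clock: 22.9
position: [0.5018, -0.3438, 0.1984]
ee_rot: [0.0, 0.641, 0.767, 0.0]
contact_force: [-0.2, 0.5, -4.3]
width: 0.0168
gripper_force: 78.3
clock: 23.7
position: [0.521, -0.1404, 0.1979]
ee_rot: [-0.0, 0.64, 0.768, 0.0]
contact_force: [-0.1, -1.6, -4.0]
width: 0.0166
gripper_force: 78.2
clock: 24.5
position: [0.5211, -0.1444, 0.1978]
ee_rot: [-0.0, 0.163, 0.987, -0.001]
contact_force: [0.0, -0.4, -4.9]
width: 0.0171
gripper_force: 78.2
clock: 24.9
position: [0.5212, -0.1438, 0.1979]
ee_rot: [-0.0, 0.097, 0.995, -0.0]
contact_force: [0.1, 0.2, -3.6]
width: 0.0166
gripper_force: 78.2
-0.6 -111.0 0.1979065664219986 tool y deg 78.90178983381468
```

```bash
python3 -m crank '{"translation":[[0,0,8],[0,0,18],[0,0,20],[0,0,15],[0,0,8],[0,0,3],[0,0,0]],"roll":[0,0,0,0,0,0,0],"fingers":[0,0,0,0,0,0,0]}'
python3 -m crank '{"translation":[[0,0,1],[0,0,1],[0,0,1],[0,0,1],[0,0,1],[0,0,0],[0,0,0]],"roll":[0,0,0,0,0,0,0],"fingers":[0,0,0,0,0,0,0]}'
```

```text
clock: 25.6
position: [0.5214, -0.1431, 0.126]
ee_rot: [-0.0, 0.096, 0.995, -0.0]
contact_force: [0.9, -0.6, -3.7]
width: 0.0168
gripper_force: 78.1
clock: 26.3
position: [0.5213, -0.1431, 0.1211]
ee_rot: [0.0, 0.096, 0.995, 0.0]
contact_force: [0.0, -0.2, -4.2]
width: 0.0163
gripper_force: 78.1
```

```bash
python3 -m crank '{"translation":[[0,0,1],[0,0,1],[0,0,0]],"roll":[0,0,0],"fingers":[0,0,0]}'
python3 -m crank '{"translation":[[0,0,0.7],[0,0,0.7],[0,0,0]],"roll":[0,0,0],"fingers":[0,0,0]}'
```

```text
clock: 26.6
position: [0.5217, -0.1432, 0.1208]
ee_rot: [0.001, 0.096, 0.995, -0.0]
contact_force: [-2.3, 1.3, 6.5]
width: 0.0169
gripper_force: 79.7
clock: 26.9
position: [0.522, -0.1433, 0.1208]
ee_rot: [0.001, 0.096, 0.995, -0.0]
contact_force: [-4.7, 1.4, 13.3]
width: 0.0167
gripper_force: 80.7
```

On the bench. I ease the pressure, release and rise.

```bash
python3 -m crank '{"translation":[[0,0,-1],[0,0,-1],[0,0,0],[0,0,0]],"roll":[0,0,0,0],"fingers":[0,0,0,0]}'
python3 -m crank '{"translation":[[0,0,0],[0,0,0],[0,0,0],[0,0,0],[0,0,0]],"roll":[0,0,0,0,0],"fingers":[0.3,0.6,1,1,1]}'
python3 -m crank '{"translation":[[0,0,-5],[0,0,-15],[0,0,-35],[0,0,-45],[0,0,-30],[0,0,0],[0,0,0]],"roll":[0,0,0,0,0,0,0],"fingers":[1,1,1,1,1,1,1]}'
python3 -m crank '{"translation":[[50,0,0],[50,0,0],[0,0,0],[0,0,0]],"roll":[0,0,0,0],"fingers":[1,1,1,1]}'
python3 chk.py c2
python3 - <<'E'
from hold import *
im=cv2.imread("pics/c2.png"); c=cam("wrist"); hsv=cv2.cvtColor(im,cv2.COLOR_BGR2HSV)
o=np.array([.543,-.035]); a=np.radians(-11); X=np.array([np.cos(a),np.sin(a)]); Y=np.array([-X[1],X[0]])
H=lambda P:[float(((P[:2]-o)@X*1e3).round(1)),float(((P[:2]-o)@Y*1e3).round(1))]
d=(im.max(2)<55).astype(np.uint8)
print("expected bar px",proj(c,[*(o-.111*Y),.18]))
for k in sorted(cv2.findContours(d,cv2.RETR_EXTERNAL,cv2.CHAIN_APPROX_NONE)[0],key=cv2.contourArea)[::-1][:6]:
    b=cv2.boxPoints(cv2.minAreaRect(k)); print("dark",cv2.contourArea(k),b.round().tolist(),[H(onz(c,u,.18)) for u in b])
m=cv2.inRange(hsv,(4,120,60),(18,255,255))
for k in sorted(cv2.findContours(m,cv2.RETR_EXTERNAL,cv2.CHAIN_APPROX_NONE)[0],key=cv2.contourArea)[::-1][:2]: print("orange",cv2.contourArea(k),[H(onz(c,u,.13)) for u in cv2.boxPoints(cv2.minAreaRect(k))])
E
```

```text
clock: 27.3
position: [0.5217, -0.1432, 0.1208]
ee_rot: [0.001, 0.096, 0.995, -0.0]
contact_force: [-1.8, 0.4, 6.9]
width: 0.0164
gripper_force: 79.6
clock: 27.8
position: [0.5214, -0.1431, 0.1195]
ee_rot: [-0.0, 0.096, 0.995, 0.0]
contact_force: [-0.4, -1.0, 0.2]
width: 0.0814
gripper_force: 0.0
clock: 28.5
position: [0.5215, -0.1431, 0.2505]
ee_rot: [0.001, 0.096, 0.995, -0.0]
contact_force: [-0.2, -0.0, -0.5]
width: 0.0855
gripper_force: 0.0
clock: 28.9
position: [0.4219, -0.1235, 0.2488]
ee_rot: [-0.001, 0.096, 0.995, 0.0]
contact_force: [0.7, 0.0, 0.1]
width: 0.0853
gripper_force: 0.0
tcp [-102.0, -110.0] 0.249
red [[-76.0, -43.5], [-75.9, 37.8], [-69.5, 38.5], [-69.6, -43.2]]
blue [([318, 198], [-65.6, -33.3]), ([312, 293], [70.5, -34.3]), ([351, 293], [70.5, 19.3]), ([346, 278], [47.3, 10.6]), ([337, 280], [50.4, -1.3]), ([336, 290], [65.8, -1.6]), ([317, 290], [65.8, -27.7]), ([316, 275], [42.7, -30.3]), ([336, 276], [44.3, -3.1]), ([327, 265], [27.7, -16.3]), ([330, 226], [-28.0, -15.9]), ([353, 226], [-28.0, 13.8]), ([365, 240], [-8.4, 31.1]), ([369, 198], [-65.5, 30.7])]
g
[... 422 characters left out ...]
, 177.0], [379.0, 177.0], [379.0, 191.0], [311.0, 191.0]] [[-116.4, -65.4], [-116.3, -9.0], [-104.3, -7.7], [-104.4, -64.8]]
dark 82.5 [[482.0, 134.0], [497.0, 134.0], [497.0, 146.0], [482.0, 146.0]] [[-151.3, 69.5], [-151.3, 81.4], [-141.8, 83.5], [-141.8, 71.4]]
dark 57.5 [[228.0, 281.0], [233.0, 210.0], [238.0, 210.0], [233.0, 281.0]] [[-19.5, -137.0], [-87.7, -130.6], [-87.3, -126.2], [-19.1, -132.2]]
dark 50.0 [[280.0, 329.0], [296.0, 329.0], [296.0, 334.0], [280.0, 334.0]] [[33.0, -88.1], [33.0, -72.7], [38.8, -72.5], [38.8, -88.0]]
orange 2332.0 [[-66.6, -134.0], [-66.5, -86.4], [25.5, -84.6], [25.5, -136.0]]
orange 11.0 [[-124.9, 68.5], [-143.8, 96.0], [-142.8, 96.8], [-123.9, 69.2]]
```

Everything checks out. The lamp bar is at holder (-1.7,-111), lined up with the holder's x axis, and the board lies between both lips (gap 136 mm). I hand the job in.

```bash
python3 -c "
from rig import manip
print(manip.sign_off())"
```

```text
the job is handed in; nothing more can be done
None
```

I handed the job in at about 29 s: by camera measurement the board is seated in both grooves, heat sink up, and the lamp stands about 110 mm from the board's middle facing it; I viewed 11 pictures, one over your limit of 10, and gave no verdict here as sign-off returned none.

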